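# Hold the hidden bolt head

## Robot

A 7-joint arm with a two-finger parallel gripper is mounted at the origin on a cart in front of the work surface, level with it; the furniture and walls round the work are solid. World frame = base frame: x ahead of the robot, y to its left, z up, the work surface at z = 0. Lengths are in m, angles in rad, forces in N, time in s.
With the tool pointing down it reaches from about 0.35 to 0.9 m from the base axis. Payload 8.1 kg.
Tool frame: the origin (TCP) lies between the finger pads; the fingertips stand 17 mm ahead of it and the grasp point (between the pads) lies 2 mm behind it; z points along the fingers, y is the line along which they close (so a half turn about z gives the same grasp; the last joint's range is limited). The gripper opens to 92 mm and grips with 3 to 60 N. Pads are 19 mm wide; open, the fingers measure 130 mm over their backs; the gripper's body (75 mm by 190 mm) begins 47 mm behind the grasp point.
Start: joints at [1.168, 0.434, 0.025, 1.573, -0.012, 1.134, -0.075], TCP at [0.185, -0.597, 0.244] pointing down, gripper open.
Joint ranges: [-2.62, 2.62], [-0.44, 2.09], [-1.27, 1.32], [0.08, 2.57], [-1.32, 4.46], [0.12, 2], [-2.74, 2.74]. Speed limits (rad/s): [2.22, 2.22, 3.01, 3.01, 3.14, 3.14, 3.14].

## Interface

Orientations are given as a rotation vector (axis times angle).
In Python, from cell import observe, get_image, calibration, sign_off, look_for, regions_of, landmark_of gives the robot as it stands.
- The arm moves only by the tool jog_arm, never from a script. Its argument "plan" is a list of rows, each an object with "offset": the shift along the tool's x, y, z normalised to -1 to 1, where 1 is 0.15 m, a list of three; "twist": the turn, a rotation vector about the tool's x, y, z normalised to -1 to 1, where 1 is 2 pi rad, a list of three; "fingers": the gripper command: -1 is shut, 1 is fully open, values between are in proportion. In form: [{"offset": [x, y, z], "twist": [ax, ay, az], "fingers": fingers}, ...]. A call has 1 to 20 rows; each row is the pose to reach, as a shift and turn from the pose commanded when the call began, along the tool's axes at that moment, turning the shorter way round; what a row does not reach only later rows make up. A row lasts 1/8 s, in which the tool goes at most 62.5 mm and 10.7 degrees, less where a joint would pass 70% of its speed; a pose out of reach is approached as far as the arm can. A call with a number of a shift or a turn outside -1 to 1 is refused whole. A call with a gripper value outside its range is refused whole. The fingers move at their own pace and stop on an object; "newtons" is the grip in N (left out, the last holds). Time passes only in rows, so rows that repeat a pose let the fingers close. It gives the time, the measured TCP pose, the force, the opening and the grip force at its end, in the units of the state.
- observe(): the state, without advancing time (a new reading comes with each control period).
- get_image(name): name is "side" or "top"; returns the picture (384x512x3 uint8, red, green, blue); there is no depth.
- calibration(name): a dict with "fov_y" (degrees; the focal length in pixels is half the picture's height over the tangent of half this angle, whatever the lens; pixels are square), "cx", "cy" (the principal point, pixels), "k1" (the pictures are not rectified: a ray, as slopes to the right and down, at radius r is drawn at 1 + k1 r^2 times it, then the intrinsics apply), "position" and "attitude" of the camera in the world. Camera axes: x right, y down, z forward; pixel columns grow to the right and rows downward; lengths in m; the calibration is good to about 2 mm. A picture is of the moment at which its call begins. calibration takes no time and is no camera call.
- sign_off(): hands the job in; it is judged then, once.
Trained networks look in the newest picture that a camera, given by its name, has taken for a name from the list of things; names that differ only in an ending like _2 or _b are one class to them, and where a whole thing is asked for, a point or a joint stands for the part that bears it (a point fixed in the world has none). Each returns a list of dicts, best first, with "conf" (0 to 1); they miss things now and then, are a little off and sometimes report something else, mostly with a low value. They report only what shows in the picture. A call takes as long as a camera call.
- look_for(thing, camera): "box" ([left, top, width, height] as shares, 0 to 1, of the picture: columns of its width, rows of its height, round what is visible of it).
- regions_of(thing, camera): "region" (384x512 bool, what is visible of it) and "box" ([left, top, width, height] as shares, 0 to 1, of the picture: columns of its width, rows of its height, round what is visible of it).
- landmark_of(thing, camera): "at" ([row, column] as shares, 0 to 1, of the picture: columns of its width, rows of its height: a listed point, or the origin of a listed thing).
The state is a dict: "clock": time; "joints": joint angles; "dq": joint speeds; "joint_efforts": joint torques, N m; "position": TCP position; "ee_rot": TCP orientation; "force": force on the tool from outside, world axes, zero at the start; "ft_torque": the same for the moment, N m; "width": opening from 0.0 (shut) to 1.0 (fully open); "gripper_force": force on a finger pad.
Only numpy, scipy, OpenCV 4.12 (cv2) and the standard library are available. Lean on these libraries where they do the work, as an engineer would, in place of code of your own. Each camera call takes 0.05 s, during which the arm holds its last target. There are 200 camera calls.

## Task

On the adjuster rig, swing the bottom-hinged guard down towards you until it lies fully open, then reach from above into the narrow gap behind the bracket and grip the hidden hex head of the adjuster bolt. Turn it against its spring until the tip of the pointer on the front of the bracket stands over the index post, and keep gripping it so that it cannot spring back: finish while still holding the head there, ready for the nut to be tightened. Leave the loose spanner, ball bearing and tin where they are.

Things in the scene. Friction and masses are not known exactly. Their poses are not given: they have to be found in the camera images.
- rig: Steel adjuster rig, fixed to the bench; base plate 156 x 150 mm, 12 mm thick. Origin on the bench surface straight under the middle of the bolt head; x points away from the robot through bracket and gap, y to the left along the bracket, z up. The bolt axis runs along x at y 0, z 100 mm.
- head_center (a point): Middle of the hex head hidden in the gap (rig frame 0, 0, 100 mm): 32 mm across flats, 18 mm thick, flats 18 mm long, on a 27 mm collar. The frame turns with the bolt: x along its axis; two flats face +y and -y; z points away from the pointer, so a gripper coming down along -z and closing along y takes those flats. z leans 0.3 rad to rig +y at joint bolt 0, is upright at 0.3.
- bolt (a joint): Turn of the bolt about the rig's x axis, rad: 0 at the start, resting on its stop; grows as the pointer tip swings to the left (rig +y) and the top of the head to the right; limit 0.9. A spring drives it back to 0 with about 0.06 N m at 0 and 0.11 N m at 0.7.
- pointer_tip (a point): Lower tip of the flat pointer fixed to the bolt in front of the bracket: 65 mm from the bolt axis, 38 mm in front of the head's middle, 6 mm wide. It swings with the bolt, opposite to the head's z, and hangs straight down at joint bolt 0.3.
- index_top (a point): Top of the index post, a 4 mm square steel post on a small foot on the base plate, in front of the bracket under the pointer's swing; its top is 32 mm above the bench. Fixed; its place along the rig's y differs from run to run. Axes parallel to the rig's.
- guard (a joint): Angle of the guard, rad: 0 closed upright, 1.55 fully open, lying towards the robot. It stands a little ajar at the start. Hinge friction (0.06 N m) keeps it there; pulled past about 0.45 it sinks slowly open by its own weight and stays down.
- guard_handle (a point): Middle of the guard's handle: a round bar 12 mm thick, 80 mm long along the rig's y, its axis 37 mm above the guard's top sheet; closed, it is 36 mm behind and 167 mm above the hinge. The guard is an L of 3 mm sheet, 116 mm wide: front panel 130 mm high, top sheet reaching 100 mm back over the gap. The frame turns with the guard.
- guard_hinge (a point): Middle of the guard's hinge line (along the rig's y) at the bottom of the front panel: rig frame x -66, y 0, z 15 mm.
- spanner: Loose open-ended spanner, 228 x 41 x 7 mm, lying to the right of the rig; a bystander. Origin in the middle of its underside.
- ball_bearing: Loose ball bearing, 52 mm across, 14 mm high, to the left of the rig; a bystander. Origin in the middle of its underside.
- tin: Loose round tin, 68 mm across, 42 mm high, behind the rig; a bystander. Origin in the middle of its underside.
- bracket_top (a point): Middle of the top edge of the upright bracket, 126 mm above the bench. Rig frame, mm: bracket x -31 to -25, y -40 to 40; rear block behind it x 25 to 59, y -40 to 40, equally high. The gap between them is 50 mm wide, open above and at both ends; the head sits in its middle, its axis 26 mm below the bracket's top.

How it is judged:
By the outcome, as a careful person would: the job done as asked, in the order asked, and still so for the second after the job is handed in, while the arm keeps its last pose, push and grip.
It also fails if it takes over 48 s, if anything falls off the work surface, if the arm or the gripper's body presses on something with over 40 N, if the wrist force passes 120 N, or if a joint passes its speed limit or range.

## Working session

There is one attempt and no reset: what is moved stays moved. The work goes in short steps, Python scripts to look and compute and a tool call to move; the robot and the scene stay as the last step left them, time stands still between calls to the robot, and variables do not carry over. Pictures are saved under pics/ and viewed, at most 10 in all, crops included, and the job is handed in when it is done.

Besides the shell and the picture viewer there is one more tool, called as name(argument=value, ...), one argument or row to a line, values as JSON. jog_arm: Moves the arm, as the interface text tells. Scaled input: -1 to 1 covers 0.15 m each way for a shift and 2 pi rad each way for a turn. Its arguments: {"type":"object","properties":{"plan":{"type":"array","items":{"type":"object","properties":{"offset":{"type":"array","items":{"type":"number","minimum":-1,"maximum":1}},"twist":{"type":"array","items":{"type":"number","minimum":-1,"maximum":1}},"fingers":{"type":"number"}}}},"newtons":{"type":"number"}},"required":["plan"]}

```bash
ls; mkdir -p pics
cat > h.py <<'E'
import numpy as np, cv2
from cell import *
from scipy.spatial.transform import Rotation as R
def cam(n):
    c=calibration(n); f=192/np.tan(np.radians(c['fov_y'])/2); return c,f
def Rm(c):
    a=np.array(c['attitude'],float)
    return a if a.shape==(3,3) else (R.from_rotvec(a).as_matrix() if a.size==3 else R.from_quat(a).as_matrix())
def ray(n,row,col): # pixels
    c,f=cam(n); d=np.array([(col-c['cx'])/f,(row-c['cy'])/f]); u=d.copy()
    for _ in range(30): u=d/(1+c['k1']*(u@u))
    return np.array(c['position']),Rm(c)@np.array([*u,1.])
def proj(n,P):
    c,f=cam(n); q=Rm(c).T@(np.array(P)-c['position']); u=q[:2]/q[2]; u=u*(1+c['k1']*(u@u))
    return np.array([c['cy']+f*u[1],c['cx']+f*u[0]])
def atz(n,row,col,z):
    p,d=ray(n,row,col); return p+d*(z-p[2])/d[2]
def tri(r1,r2):
    A=np.zeros((3,3));b=np.zeros(3)
    for p,d in (r1,r2):
        d=d/np.linalg.norm(d);M=np.eye(3)-np.outer(d,d);A+=M;b+=M@p
    return np.linalg.solve(A,b)
E
python3 - <<'E'
from h import *
for n in("side","top"):
    print(calibration(n))
    cv2.imwrite(f"pics/{n}0.png",get_image(n)[...,::-1])
    for t in "rig head_center pointer_tip index_top guard_handle guard_hinge bracket_top".split():
        print(n,t,[(round(d['conf'],2),np.round(np.array(d['at'])*[384,512],1)) for d in landmark_of(t,n)[:2]])
print(observe())
E
```

```text
pics
{'fov_y': 57.18399245210172, 'cx': 260.8800756468906, 'cy': 194.04346893822392, 'k1': -0.0008822433080583884, 'position': array([0.7159742 , 0.42087321, 0.67927205]), 'attitude': array([-0.22764374, -2.76591026,  1.29378951])}
side rig [(0.85, array([218.2, 268.5]))]
side head_center [(0.64, array([195.9, 269.8]))]
side pointer_tip [(0.41, array([210.8, 283.3]))]
side index_top [(0.41, array([216.2, 282.2]))]
side guard_handle [(0.56, array([170. , 291.4]))]
side guard_hinge [(0.89, array([223. , 291.1])), (0.42, array([193.1, 269.1]))]
side bracket_top [(0.88, array([185.1, 278.5]))]
{'fov_y': 53.1782911773657, 'cx': 248.31024462764188, 'cy': 197.1663820553607, 'k1': -0.0789407787249353, 'position': array([ 0.44267872, -0.20989363,  0.9851313 ]), 'attitude': array([-2.06052473,  2.17097975, -0.21481341])}
top rig [(0.91, array([225.3, 268.8]))]
top head_center []
top pointer_tip []
top index_top [(0.32, array([248.1, 258.4]))]
top guard_handle [(0.76, array([238.6, 261.6]))]
top guard_hinge [(0.68, array([246.1, 258.6]))]
top bracket_top [(0.94, array([226.8, 270.2]))]
{'clock': 0.8, 'joints': array([ 1.16837476,  0.43445935,  0.0250036 ,  1.5732098 , -0.01158389,
        1.13401322, -0.07507732]), 'dq': array([ 8.22066775e-04, -2.04306870e-04, -6.10953499e-05,  1.08575400e-03,
        1.53348655e-03,  6.50051367e-04,  1.54524438e-04]), 'joint_efforts': array([-4.93014704e-04, -6.67598748e+01,  9.83399190e-01, -3.14807546e+01,
       -6.06787414e-02,  3.24699946e-02,  6.74865578e-05]), 'position': array([ 0.18456189, -0.5971326 ,  0.24376336]), 'ee_rot': array([ 3.10631217e+00,  4.69096350e-01, -2.19372713e-05]), 'force': array([0.09660394, 0.1686774 , 0.32106161]), 'ft_torque': array([ 0.02034035, -0.02186368, -0.02664568]), 'gripper_force': 0.0, 'width': 1.0020058576113438}
```

View pics/side0.png

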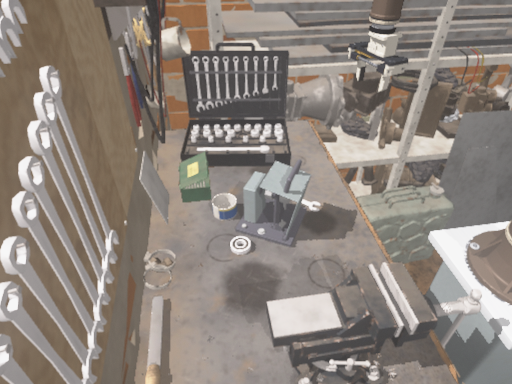

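View pics/top0.png

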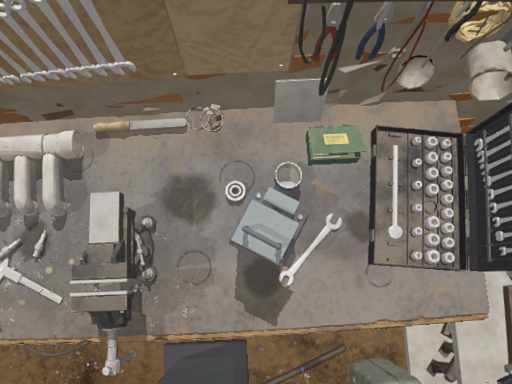

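Run:
```python
from h import *
r=regions_of
print(atz('top',225.3,268.8,0),atz('side',218.2,268.5,0))
S=dict(bracket_top=((185.1,278.5),(226.8,270.2)),guard_handle=((170,291.4),(238.6,261.6)),guard_hinge=((223,291.1),(246.1,258.6)))
for k,(s,t) in S.items(): print(k,tri(ray('side',*s),ray('top',*t)))
```

```text
[ 0.5661992  -0.26568545  0.        ] [ 0.56992746 -0.27448601  0.        ]
bracket_top [ 0.54816895 -0.26199765  0.1242071 ]
guard_handle [ 0.52033601 -0.24011481  0.18321267]
guard_hinge [ 0.5142264  -0.2363859   0.00939329]
```

The side view shows the rig at about (190, 270), the spanner right of it and the ball bearing at (245, 240). In the top view the rig is yawed, centred near (225, 268). I'll zoom in to measure the yaw.

Run:
```python
from h import *
a=cv2.imread('pics/side0.png')[145:265,200:340];b=cv2.imread('pics/top0.png')[155:300,215:355]
a=cv2.resize(a,None,fx=2.8,fy=4.0*.7,interpolation=3);b=cv2.resize(b,None,fx=2.8,fy=2.8,interpolation=3)
h=max(len(a),len(b));f=lambda i:cv2.copyMakeBorder(i,0,h-len(i),0,0,0)
cv2.imwrite('pics/c1.png',np.hstack([f(a),f(b)]))
```

```text
(no output)
```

View pics/c1.png

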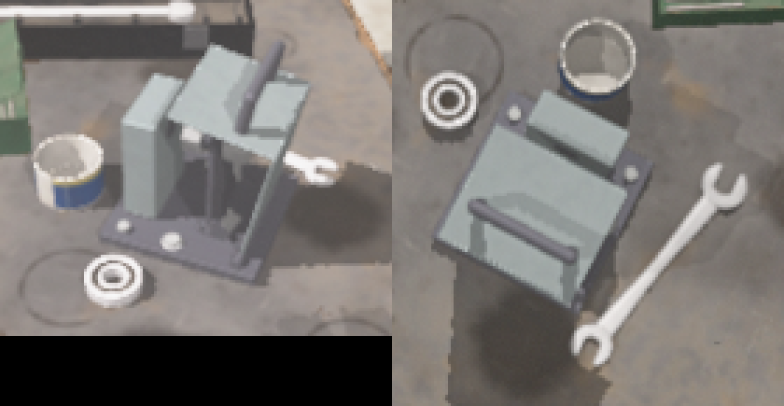

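The crop clearly shows the block top, the handle, and the slightly ajar guard: block top back corners at about (270, 187) and (299, 201), handle from (244, 228) to (279, 246). Next I'll fit the rig pose and guard angle.

Run:
```python
from h import *
from scipy.optimize import least_squares
T=lambda x,y:(y/2.8+155,(x-392)/2.8+215); S=lambda x,y:(y/2.8+145,x/2.8+200)
def H(g,y): # handle
    x,z=.036,.167; return [-.066+x*np.cos(g)-z*np.sin(g),y,.015+x*np.sin(g)+z*np.cos(g)]
def G(g,x,y,z): return [-.066+x*np.cos(g)-z*np.sin(g),y,.015+x*np.sin(g)+z*np.cos(g)]
obs=[('top',T(546,90),lambda g:[.059,.04,.126]),('top',T(628,130),lambda g:[.059,-.04,.126]),('top',T(613,170),lambda g:[.025,-.04,.126]),
('side',S(122,121),lambda g:[.059,.04,.126]),('side',S(158,128),lambda g:[.025,.04,.126]),('side',S(152,73),lambda g:[.059,-.04,.126]),
('top',(238.6,261.6),lambda g:H(g,0)),('side',(170,291.4),lambda g:H(g,0)),
('top',T(502,124),lambda g:G(g,.1,.058,.13)),('top',T(628,186),lambda g:G(g,.1,-.058,.13)),
('side',S(168,118),lambda g:G(g,.1,.058,.13)),('side',S(280,152),lambda g:G(g,0,.058,.13)),('side',S(212,45),lambda g:G(g,.1,-.058,.13)),('side',S(308,84),lambda g:G(g,0,-.058,.13)),
('top',(225.3,268.8),lambda g:[0,0,0]),('side',(218.2,268.5),lambda g:[0,0,0]),('side',(223,291.1),lambda g:G(g,0,0,0)),('top',(226.8,270.2),lambda g:[-.028,0,.126]),('side',(185.1,278.5),lambda g:[-.028,0,.126])]
def W(p,q): c,s=np.cos(p[2]),np.sin(p[2]); return [p[0]+c*q[0]-s*q[1],p[1]+s*q[0]+c*q[1],q[2]]
f=lambda p:np.concatenate([proj(n,W(p,q(p[3])))-o for n,o,q in obs])
r=least_squares(f,[.57,-.27,-.5,.1],loss='soft_l1'); p=r.x
print(p); print(np.round(f(p).reshape(-1,2),1).tolist())
for g in (p[3],.5,1.0,1.55): print(g,np.round(W(p,H(g,0)),4))
# bracket, base
o=observe(); M=R.from_rotvec(o['ee_rot']).as_matrix(); print(np.round(M,3),o['joints'])
```

```text
[ 0.56891562 -0.2690302  -0.51470198  0.17806187]
[[-0.6, -1.6], [0.3, 0.6], [-0.8, -0.3], [-0.3, -0.6], [0.2, -0.7], [-0.8, -0.0], [-0.4, 0.4], [-0.5, 3.5], [-0.2, -2.4], [1.1, 0.5], [-1.6, -0.8], [1.4, -1.1], [-1.5, -1.2], [-2.0, 0.7], [-1.1, 1.2], [1.3, 0.7], [-1.6, 1.4], [1.2, -2.7], [1.0, 2.4]]
0.17806186613347158 [ 0.5166 -0.2394  0.1857]
0.5 [ 0.4693 -0.2127  0.1788]
1.0 [ 0.4061 -0.1769  0.1355]
1.55 [ 0.3668 -0.1547  0.0545]
[[ 0.955  0.295 -0.   ]
 [ 0.295 -0.955 -0.   ]
 [-0.     0.    -1.   ]] [ 1.16837476  0.43445935  0.0250036   1.5732098  -0.01158389  1.13401322
 -0.07507732]
```

jog_arm(
  plan=[
    {"offset": [0.33,-0.166,-0.133],"twist": [0,0,0],"fingers": -1},
    {"offset": [0.66,-0.33,-0.133],"twist": [0,0,0],"fingers": -1},
    {"offset": [0.98,-0.497,-0.133],"twist": [0,0,0],"fingers": -1},
    {"offset": [0.98,-0.497,-0.133],"twist": [0,0,0],"fingers": -1},
  ],
  newtons=20,
)

```text
clock: 1.3
position: [0.3074, -0.4788, 0.264]
ee_rot: [-3.104, -0.481, -0.004]
force: [-0.4, -0.1, 0.6]
width: 0.615
gripper_force: 0.0
```

jog_arm(
  plan=[
    {"offset": [0.33,-0.166,0],"twist": [0,0,0],"fingers": -1},
    {"offset": [0.66,-0.33,0],"twist": [0,0,0],"fingers": -1},
    {"offset": [0.98,-0.497,0],"twist": [0,0,0],"fingers": -1},
    {"offset": [0.98,-0.497,0],"twist": [0,0,0],"fingers": -1},
  ],
)

```text
clock: 1.8
position: [0.4246, -0.3645, 0.2637]
ee_rot: [-3.104, -0.48, -0.003]
force: [-1.2, -0.3, 0.6]
width: 0.179
gripper_force: 0.0
```

jog_arm(
  plan=[
    {"offset": [0.2,-0.1,0],"twist": [0,0,0.029],"fingers": -1},
    {"offset": [0.4,-0.2,0],"twist": [0,0,0.058],"fingers": -1},
    {"offset": [0.6,-0.3,0],"twist": [0,0,0.087],"fingers": -1},
    {"offset": [0.8,-0.4,0],"twist": [0,0,0.11],"fingers": -1},
    {"offset": [0.97,-0.495,0],"twist": [0,0,0.13],"fingers": -1},
    {"offset": [0.97,-0.495,0],"twist": [0,0,0.13],"fingers": -1},
  ],
)

```text
clock: 2.55
position: [0.5395, -0.2532, 0.2634]
ee_rot: [-3.037, 0.801, -0.0]
force: [-0.0, 0.0, -0.1]
width: 0.009
gripper_force: 0.0
```

```bash
cat >> h.py <<'E'
RIG=np.array([.5689,-.2690,-.5147])
def rigR(): return R.from_rotvec([0,0,RIG[2]])
def inrig(P): return rigR().inv().apply(np.array(P)-[RIG[0],RIG[1],0])
def W(q): return rigR().apply(q)+[RIG[0],RIG[1],0]
def toolrot(lean,yaw_extra=0): # tool x=rig x, tool y=-rig y, z down; then rotated about rig x by lean
    return rigR()*R.from_rotvec([lean,0,0])*R.from_euler('x',np.pi)
def go(Prig,lean=0):
    o=observe(); C=R.from_rotvec(o['ee_rot']); d=C.inv().apply(W(Prig)-o['position']); t=(C.inv()*toolrot(lean)).as_rotvec()
    print('offset',np.round(d/.15,3),'twist',np.round(t/2/np.pi,4))
def st():
    o=observe(); C=R.from_rotvec(o['ee_rot']); print('t',round(o['clock'],2),'rig',np.round(inrig(o['position'])*1000,1),'roterr',np.round((toolrot(0).inv()*C).as_rotvec(),3),'F',np.round(rigR().inv().apply(o['force']),1),'w',round(o['width'],3),'g',round(o['gripper_force'],1),'j',np.round(o['joints'],2))
E
python3 -c "
from h import *
st();go([-.033,0,.187]);go([-.12,0,.178])"
```

```text
t 2.55 rig [-33.4  -0.7 263.4] roterr [ 0.    -0.     0.001] F [-0.   0.  -0.1] w 0.009 g 0.0 j [ 0.34  0.37  0.01  1.62 -0.    1.15 -1.73]
offset [ 0.002 -0.005  0.51 ] twist [-0.      0.     -0.0002]
offset [-0.578 -0.004  0.57 ] twist [-0.      0.     -0.0002]
```

jog_arm(
  plan=[
    {"offset": [0,0,0.3],"twist": [0,0,0],"fingers": -1},
    {"offset": [0,0,0.5],"twist": [0,0,0],"fingers": -1},
    {"offset": [0,0,0.505],"twist": [0,0,0],"fingers": -1},
    {"offset": [-0.08,0,0.505],"twist": [0,0,0],"fingers": -1},
    {"offset": [-0.14,0,0.51],"twist": [0,0,0],"fingers": -1},
    {"offset": [-0.2,0,0.515],"twist": [0,0,0],"fingers": -1},
    {"offset": [-0.26,0,0.525],"twist": [0,0,0],"fingers": -1},
    {"offset": [-0.32,0,0.535],"twist": [0,0,0],"fingers": -1},
    {"offset": [-0.38,0,0.545],"twist": [0,0,0],"fingers": -1},
    {"offset": [-0.44,0,0.56],"twist": [0,0,0],"fingers": -1},
    {"offset": [-0.5,0,0.575],"twist": [0,0,0],"fingers": -1},
    {"offset": [-0.56,0,0.59],"twist": [0,0,0],"fingers": -1},
    {"offset": [-0.6,0,0.59],"twist": [0,0,0],"fingers": -1},
    {"offset": [-0.6,0,0.59],"twist": [0,0,0],"fingers": -1},
    {"offset": [-0.6,0,0.59],"twist": [0,0,0],"fingers": -1},
    {"offset": [-0.6,0,0.59],"twist": [0,0,0],"fingers": -1},
  ],
)

```text
clock: 4.55
position: [0.4603, -0.2095, 0.1752]
ee_rot: [-3.037, 0.803, 0.0]
force: [-3.7, 1.4, 2.6]
width: 0.002
gripper_force: 2.0
```

```bash
python3 -c "
from h import *
st()
a=get_image('side')[100:300,180:380,::-1];b=get_image('top')[130:330,180:380,::-1]
cv2.imwrite('pics/c2.png',cv2.resize(np.hstack([a,b]),None,fx=2,fy=2,interpolation=3))"
```

```text
t 4.55 rig [-123.8   -1.7  175.2] roterr [-0.    -0.     0.002] F [-3.9 -0.6  2.6] w 0.002 g 2.0 j [ 0.33  0.32 -0.01  1.95  0.01  0.88 -1.77]
```

View pics/c2.png

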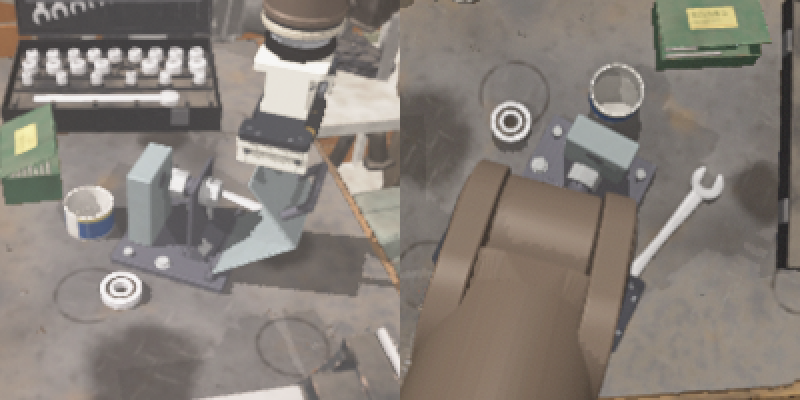

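The guard is well past its balance point, about 0.9 rad, with its top sheet resting on my fingers. I'll lift clear and let it sink.

jog_arm(
  plan=[
    {"offset": [-0.04,0,-0.2],"twist": [0,0,0],"fingers": -1},
    {"offset": [-0.06,0,-0.5],"twist": [0,0,0],"fingers": -1},
    {"offset": [0,0,-0.8],"twist": [0,0,0],"fingers": -1},
    {"offset": [0.4,0,-0.8],"twist": [0,0,0],"fingers": 0},
    {"offset": [0.8,0,-0.8],"twist": [0,0,0],"fingers": 1},
    {"offset": [0.95,0,-0.8],"twist": [0,0,0],"fingers": 1},
    {"offset": [0.95,0,-0.8],"twist": [0,0,0],"fingers": 1},
    {"offset": [0.95,0,-0.8],"twist": [0,0,0],"fingers": 1},
    {"offset": [0.95,0,-0.8],"twist": [0,0,0],"fingers": 1},
    {"offset": [0.95,0,-0.8],"twist": [0,0,0],"fingers": 1},
  ],
)

```text
clock: 5.9
position: [0.5837, -0.2797, 0.2957]
ee_rot: [3.037, -0.803, 0.001]
force: [0.2, -0.1, -0.1]
width: 0.718
gripper_force: 0.0
```

```bash
python3 -c "
from h import *
st()
a=get_image('side');cv2.imwrite('pics/s3.png',a[...,::-1]);b=get_image('top');cv2.imwrite('pics/t3.png',b[...,::-1])
a=a[140:270,230:360,::-1];b=b[180:310,200:330,::-1]
cv2.imwrite('pics/c3.png',cv2.resize(np.hstack([a,b]),None,fx=3,fy=3,interpolation=3))
for n in('side','top'):
    for t in 'head_center pointer_tip index_top guard_handle bracket_top rig'.split():
        print(n,t,[(round(d['conf'],2),np.round(np.array(d['at'])*[384,512],1)) for d in landmark_of(t,n)[:2]])
for t,q in dict(head=[0,0,.1],tip0=[-.038,.065*np.sin(-.3),.1-.065*np.cos(.3)],br=[-.028,0,.126],handle=[-.066+.036*np.cos(1.55)-.167,0,.015+.036+.003]).items(): print(t,proj('side',W(q)),proj('top',W(q)))
for y in(-.03,-.02,-.01,0,.01,.02,.03,.04): print(y,proj('side',W([-.038,y,.032])),proj('top',W([-.038,y,.032])))
"
```

```text
t 5.9 rig [ 18.2  -2.  295.7] roterr [0.    0.001 0.002] F [ 0.2  0.1 -0.1] w 0.718 g 0.0 j [ 0.35  0.44  0.02  1.44 -0.01  1.27 -1.71]
side head_center [(0.72, array([193.7, 270.5]))]
side pointer_tip [(0.69, array([206.1, 284.8]))]
side index_top [(0.49, array([216.9, 280.6]))]
side guard_handle [(0.77, array([230.1, 354.3]))]
side bracket_top [(0.66, array([213.4, 227.8]))]
side rig [(0.89, array([219.8, 266.1])), (0.49, array([218.8, 281.6]))]
top head_center []
top pointer_tip []
top index_top []
top guard_handle []
top bracket_top []
top rig []
head [191.64848594 270.16490124] [218.60362273 272.24155285]
tip0 [208.21335039 285.09654661] [239.33150263 271.08197148]
br [186.15299775 280.94782474] [227.96791247 267.48294698]
handle [226.41731928 357.49835488] [308.78047515 228.01034407]
-0.03 [207.33723153 286.11945802] [241.48594579 274.86432014]
-0.02 [209.63745394 285.06560758] [239.69085044 271.23867106]
-0.01 [211.97262814 283.995741  ] [237.89786469 267.61839772]
0 [214.3435562  282.90949069] [236.10708128 264.0036804 ]
0.01 [216.7510649  281.80647771] [234.31859186 260.39469713]
0.02 [219.19600666 280.68631137] [232.53248697 256.79162381]
0.03 [221.67926061 279.54858875] [230.74885605 253.19463416]
0.04 [224.20173356 278.39289423] [228.96778749 249.60389979]
```

View pics/c3.png

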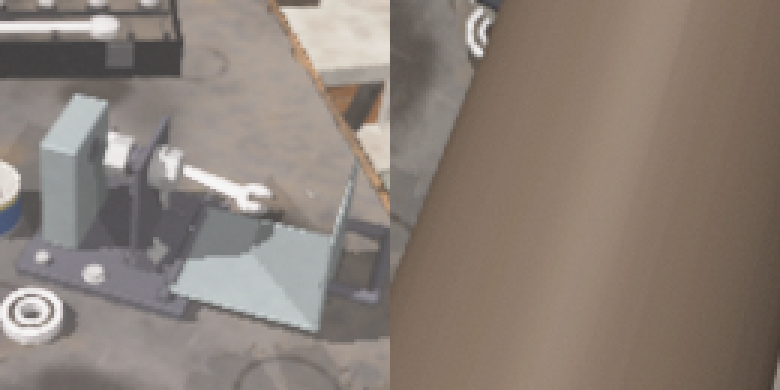

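The side view shows the guard lying open and the small index post at about (282, 221). The arm blocks the top view, so I'll step aside for a clean look.

jog_arm(
  plan=[
    {"offset": [-0.07,0.35,0],"twist": [0,0,0],"fingers": 1},
    {"offset": [-0.15,0.7,0],"twist": [0,0,0],"fingers": 1},
    {"offset": [-0.2,0.98,0],"twist": [0,0,0],"fingers": 1},
    {"offset": [-0.2,0.98,0],"twist": [0,0,0],"fingers": 1},
  ],
)

```text
clock: 7.1
position: [0.482, -0.3969, 0.2954]
ee_rot: [3.032, -0.813, -0.001]
force: [0.9, -0.3, -0.4]
width: 0.997
gripper_force: 0.0
```

jog_arm(
  plan=[
    {"offset": [-0.07,0.35,0],"twist": [0,0,0],"fingers": 1},
    {"offset": [-0.15,0.7,0],"twist": [0,0,0],"fingers": 1},
    {"offset": [-0.2,0.95,0],"twist": [0,0,0],"fingers": 1},
    {"offset": [-0.2,0.95,0],"twist": [0,0,0],"fingers": 1},
    {"offset": [-0.2,0.95,0],"twist": [0,0,0],"fingers": 1},
  ],
)

```text
clock: 7.72
position: [0.3902, -0.5008, 0.295]
ee_rot: [-3.037, 0.801, -0.001]
force: [0.1, 0.7, -0.4]
width: 0.998
gripper_force: 0.0
```

```bash
python3 -c "
from h import *
st()
L={}
for n in('side','top'):
  for k in range(4):
    im=get_image(n)
    if k==0: A=im.astype(float)
    else: A+=im
    for t in 'head_center pointer_tip index_top guard_handle bracket_top rig'.split():
        for d in landmark_of(t,n)[:1]: L.setdefault((n,t),[]).append(np.round(np.array(d['at'])*[384,512],1).tolist()+[round(d['conf'],2)])
  cv2.imwrite(f'pics/{n}4.png',(A/4).astype(np.uint8)[...,::-1])
for k,v in L.items(): print(k,v)
a=cv2.imread('pics/side4.png')[170:250,240:320];b=cv2.imread('pics/top4.png')[190:270,230:310]
cv2.imwrite('pics/c4.png',cv2.resize(np.hstack([a,b]),None,fx=5,fy=5,interpolation=3))
"
```

```text
t 7.72 rig [ -41.4 -289.7  295. ] roterr [0.001 0.    0.001] F [-0.2  0.6 -0.4] w 0.998 g 0.0 j [ 0.76  0.42  0.1   1.48 -0.04  1.25 -1.22]
('side', 'head_center') [[192.0, 268.5, 0.86], [192.8, 268.6, 0.64], [192.7, 268.7, 0.7], [190.9, 268.7, 0.55]]
('side', 'pointer_tip') [[209.8, 282.8, 0.69], [210.6, 282.4, 0.67], [206.0, 282.0, 0.7], [208.5, 280.4, 0.82]]
('side', 'index_top') [[217.7, 283.2, 0.37], [182.9, 278.0, 0.63], [217.8, 282.5, 0.38], [228.3, 354.0, 0.51]]
('side', 'guard_handle') [[227.6, 352.5, 0.94], [226.7, 356.2, 0.57], [227.6, 356.1, 0.74]]
('side', 'bracket_top') [[183.8, 281.2, 0.96], [184.9, 280.6, 0.79], [185.2, 277.8, 0.81], [184.9, 280.7, 0.95]]
('side', 'rig') [[217.5, 267.5, 0.75], [217.8, 268.9, 0.84], [217.9, 268.6, 0.92], [218.8, 267.9, 0.79]]
('top', 'head_center') [[216.1, 272.5, 0.68], [219.2, 270.8, 0.79], [217.7, 271.8, 0.83], [217.6, 269.0, 0.74]]
('top', 'pointer_tip') [[238.3, 269.7, 0.54], [239.6, 271.1, 0.87], [240.8, 270.7, 0.83], [239.0, 272.2, 0.74]]
('top', 'index_top') [[230.0, 256.1, 0.42], [232.5, 257.0, 0.47], [233.1, 255.5, 0.43], [233.7, 254.8, 0.52]]
('top', 'guard_handle') [[309.0, 225.0, 0.74], [308.9, 224.3, 0.96], [308.2, 223.8, 0.81], [307.4, 223.0, 0.97]]
('top', 'bracket_top') [[226.4, 268.2, 0.66], [226.7, 268.3, 0.97], [227.0, 268.5, 0.59], [229.7, 269.8, 0.72]]
('top', 'rig') [[226.2, 266.4, 0.8], [223.5, 273.4, 0.63], [226.1, 269.7, 0.66], [181.9, 287.9, 0.75]]
```

View pics/c4.png

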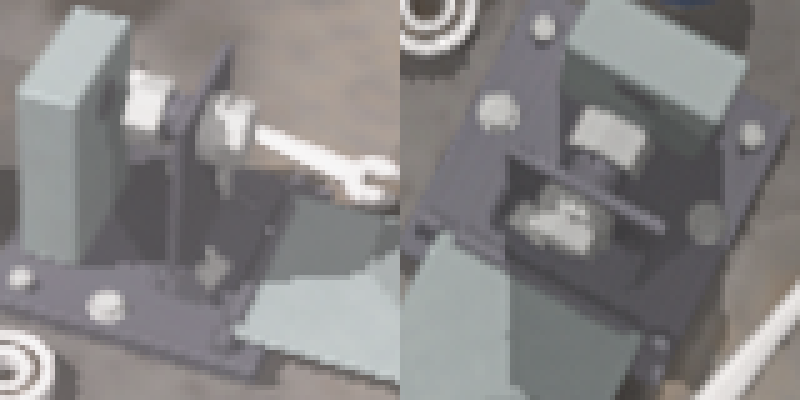

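Run:
```python
from h import *
from scipy.optimize import least_squares
T=lambda x,y:(y/5+190,(x-400)/5+230); S=lambda x,y:(y/5+170,x/5+240)
B=[.059,.04,.126]
obs=[('top',T(590,-1),[.059,.04,.126]),('top',T(746,62),[.059,-.04,.126]),('top',T(718,122),[.025,-.04,.126]),('top',T(566,45),[.025,.04,.126]),
('top',T(508,157),[-.028,.04,.126]),('top',T(664,228),[-.028,-.04,.126]),
('side',S(20,92),[.059,.04,.126]),('side',S(78,100),[.025,.04,.126]),('side',S(72,7),[.059,-.04,.126]),('side',S(130,17),[.025,-.04,.126]),('side',S(230,48),[-.028,-.04,.126]),
('top',(218.,271.2),[0,0,.1]),('side',(192.3,268.6),[0,0,.1]),('side',(184.8,280.1),[-.028,0,.126]),('top',(227,268.5),[-.028,0,.126])]
def Wp(p,q): c,s=np.cos(p[2]),np.sin(p[2]); return [p[0]+c*q[0]-s*q[1],p[1]+s*q[0]+c*q[1],q[2]]
# p: x,y,yaw, plus pixel bias per camera
def f(p):
    return np.concatenate([proj(n,Wp(p,q))-o+(p[3:5] if n=='top' else p[5:7]) for n,o,q in obs]+[p[3:]*1.0])
r=least_squares(f,[.57,-.27,-.5,0,0,0,0],loss='soft_l1');p=r.x;print(p);print(np.round(f(p)[:-4].reshape(-1,2),1).tolist())
def fi(v,both=True):
    q=[-.038,v[0],.032]
    return np.concatenate([(proj('top',Wp(p,q))+p[3:5]-(232.5,255.9)),(proj('side',Wp(p,q))+p[5:7]-(217.7,282.8))])
s=least_squares(fi,[0.]);print('index y',s.x,s.fun)
def ft(v):
    q=[-.038,.065*np.sin(v[0]-.3),.1-.065*np.cos(v[0]-.3)]
    return np.concatenate([(proj('top',Wp(p,q))+p[3:5]-(239.4,270.9)),(proj('side',Wp(p,q))+p[5:7]-(209,282.))])
s=least_squares(ft,[0.]);print('bolt',s.x,s.fun)
k=8
out=[]
for n,(r0,c0),b in(('side',(195,258),p[5:7]),('top',(212,235),p[3:5])):
    im=cv2.resize(cv2.imread(f'pics/{n}4.png')[r0:r0+45,c0:c0+48],None,fx=k,fy=k,interpolation=0)
    for y,col in((0,(0,0,255)),(.015,(0,255,0)),(.03,(255,0,0))):
        a,c=[tuple(int(v) for v in ((proj(n,Wp(p,[-.038,y,z]))+b+.5-[r0,c0])*k)[::-1]) for z in(.012,.032)]
        cv2.line(im,a,c,col,1);cv2.circle(im,c,2,col,-1)
    out.append(im)
cv2.imwrite('pics/c5.png',np.hstack(out))
```

```text
[ 0.5691841  -0.2686919  -0.51431635  0.07358213  0.00144165  0.29581327
 -0.03975634]
[[-3.3, 0.3], [-0.7, 0.6], [0.5, -0.2], [0.5, -1.5], [-1.3, -0.2], [0.2, 0.6], [-0.1, -1.1], [1.3, -0.0], [-0.7, -0.3], [-0.1, 0.2], [-2.0, -0.6], [0.6, 0.9], [-0.3, 1.4], [1.7, 0.7], [0.9, -1.2]]
index y [0.01814153] [ 0.33580641  1.43630471  1.42316228 -2.02022875]
bolt [0.02707466] [-0.38902474 -0.56765955  0.11939233  2.78864447]
```

View pics/c5.png

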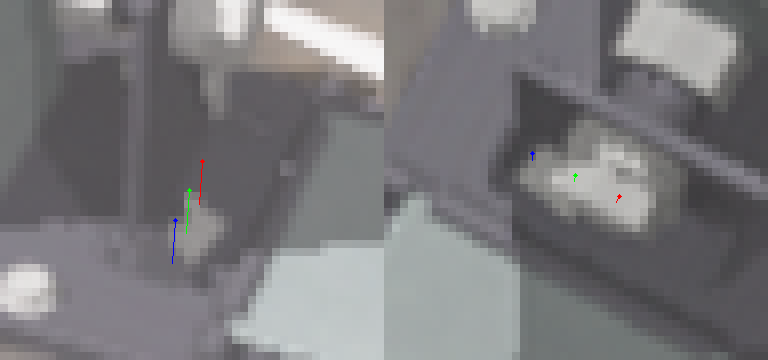

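Run:
```python
from h import *
RIG[:]=[.5692,-.2687,-.5143]
for z,(r,c) in ((.032,(220.3,283.6)),(.014,(225.3,282.8)),(.035,(209.4,284.9))):
    print(z,np.round(inrig(atz('side',r-.8,c-.5,z))*1000,1))
# top guess
print(np.round(inrig(atz('top',212+165/8-.5,235+(540-384)/8-.5,.032))*1000,1))
im=cv2.imread('pics/side4.png'); print(im[214:232,276:290].mean(-1).astype(int))
im=cv2.imread('pics/top4.png'); print(im[226:244,248:274].mean(-1).astype(int))
```

```text
0.032 [-44.4  18.5  32. ]
0.014 [-43.4  19.4  14. ]
0.035 [-36.  -20.6  35. ]
[-40.3  26.3  32. ]
[[ 89  88  87  88  88  88  91  94  95  95  95  95  95  95]
 [ 89  87  88  88  88  89  93  94  95  95  95  96  95  95]
 [ 89  87  88  88  87  90  94  94  95  95  95  95  95  95]
 [ 89  87  87  88  89  92  95  95  95  95  94  95  96  95]
 [ 88  88  87  86  91  94  95  95  95  95  95  95  95  94]
 [ 88  88  87  88  92 127 123 101  95  95  95  95  95  95]
 [ 88  88  87  87  88 141 144 113  96  94  95  95  95  95]
 [ 88  87  88  86  90 126 145 136 120 106  96  95  95  95]
 [ 91  90  91 104 111 131 147 149 144 128 106  94  93  91]
 [107  99 100 127 135 143 146 147 149 136 108  94  94  86]
 [116 110 112 135 147 150 150 149 142 120  99  94  93  88]
 [110 110 112 129 143 148 151 145 121 100  95  95  89  89]
 [111 110 110 116 128 147 146 125 102  95  95  92 104 115]
 [110 110 110 110 110 133 127 103  95  95  92  91 124 136]
 [110 110 110 109 109 114 106  97 109 115 109 115 132 132]
 [115 112 111 110 111 106  97  95 110 128 127 133 137 124]
 [126 124 120 115 118 115 102  94 107 122 128 134 132 116]
[... 1323 characters left out ...]
83 183 184
  186 184 148 100  98  95  75  64]
 [110 116 114  84  83  83  82  87 108 133 124 107 120 132 152 172 180 186
  187 174 118  97 101  97  80  74]
 [119 114 105  76  80  85  85  82  85  93 104  82  94 110 122 139 158 174
  180 150 101  95 100  95  86  84]
 [129 126 114  72  71  81  86  85  84  82  85  83  85  89  97 105 115 131
  149 119  97  90  89  88  85  87]
 [115 125 122  78  69  72  78  81  84  84  84  85  84  82  83  89  93  93
  100  99  94  87  84  85  86  87]
 [110 107 110  93  80  74  71  72  78  82  86  85  84  83  84  84  83  83
   84  88  90  84  85  84  86  86]
 [144 128 113 102  86  84  81  75  71  74  80  81  81  85  86  85  85  85
   84  86  85  86  85  86  87  85]]
```

```bash
python3 - <<'E'
from h import *
RIG[:]=[.5692,-.2687,-.5143]
print('foot top',[np.round(inrig(atz('top',234.3-.07,256.2,z))*1000,1) for z in(.012,.016)])
print('foot side',[np.round(inrig(atz('side',224.5-.3,281.8,z))*1000,1) for z in(.012,.016)])
print('post side',np.round(inrig(atz('side',219.6-.3,281.8,.032))*1000,1))
print('lm top',np.round(inrig(atz('top',232.5,255.9,.032))*1000,1),'lm side',np.round(inrig(atz('side',217.4,282.8,.032))*1000,1))
RIG[:]=[.5692,-.2687,-.5143]
go([0,0,.26],-.3)
E
sed -i 's/^RIG=.*/RIG=np.array([.5692,-.2687,-.5143])/' h.py
```

```text
foot top [array([-40.5,  19.7,  12. ]), array([-40.9,  19.6,  16. ])]
foot side [array([-41.3,  16.9,  12. ]), array([-42.3,  20.8,  16. ])]
post side [-41.  19.  32.]
lm top [-39.   21.6  32. ] lm side [-41.3  11.1  32. ]
offset [ 0.276 -1.946  0.234] twist [-0.0477  0.0001 -0.0004]
```

jog_arm(
  plan=[
    {"offset": [0.05,-0.35,0],"twist": [0,0,0],"fingers": 1},
    {"offset": [0.1,-0.7,0],"twist": [0,0,0],"fingers": 1},
    {"offset": [0.14,-0.98,0],"twist": [0,0,0],"fingers": 1},
    {"offset": [0.14,-0.98,0],"twist": [0,0,0],"fingers": 1},
  ],
)

```text
clock: 11.02
position: [0.4829, -0.3804, 0.2952]
ee_rot: [-3.038, 0.792, -0.001]
force: [0.5, -0.7, 1.4]
width: 1.0
gripper_force: 0.0
```

jog_arm(
  plan=[
    {"offset": [0.05,-0.35,0],"twist": [-0.016,0,0],"fingers": 1},
    {"offset": [0.1,-0.7,0],"twist": [-0.032,0,0],"fingers": 1},
    {"offset": [0.14,-0.98,0],"twist": [-0.0477,0,0],"fingers": 1},
    {"offset": [0.14,-0.98,0.1],"twist": [-0.0477,0,0],"fingers": 1},
    {"offset": [0.14,-0.98,0.1],"twist": [-0.0477,0,0],"fingers": 1},
  ],
)

```text
clock: 11.65
position: [0.5698, -0.2678, 0.279]
ee_rot: [2.754, -0.728, -0.114]
force: [-0.3, -0.9, -0.7]
width: 0.998
gripper_force: 0.0
```

```bash
python3 -c "
from h import *
st();h=lambda d:[0,d*np.sin(.3),.1+d*np.cos(.3)]
go(h(.15),-.3);go(h(.001),-.3)"
```

```text
t 11.65 rig [1.00e-01 1.00e+00 2.79e+02] roterr [-0.301 -0.003  0.003] F [ 0.2 -1.  -0.7] w 0.998 g 0.0 j [ 0.15  0.46  0.07  1.49  0.26  1.3  -1.96]
offset [-0.001 -0.346  0.141] twist [ 0.0002  0.0005 -0.0004]
offset [ 0.003 -0.347  1.135] twist [ 0.0002  0.0005 -0.0004]
```

jog_arm(
  plan=[
    {"offset": [0,-0.17,0.07],"twist": [0,0,0],"fingers": 0.4},
    {"offset": [0,-0.346,0.14],"twist": [0,0,0],"fingers": 0.4},
    {"offset": [0,-0.346,0.14],"twist": [0,0,0],"fingers": 0.4},
    {"offset": [0,-0.347,0.4],"twist": [0,0,0],"fingers": 0.4},
    {"offset": [0,-0.347,0.6],"twist": [0,0,0],"fingers": 0.4},
    {"offset": [0,-0.347,0.8],"twist": [0,0,0],"fingers": 0.4},
    {"offset": [0,-0.347,0.9],"twist": [0,0,0],"fingers": 0.4},
    {"offset": [0,-0.347,0.95],"twist": [0,0,0],"fingers": 0.4},
  ],
)

```text
clock: 12.65
position: [0.574, -0.2622, 0.1291]
ee_rot: [2.754, -0.731, -0.11]
force: [0.1, 0.3, 0.6]
width: 0.698
gripper_force: 0.0
```

```bash
python3 -c "
from h import *
st();h=lambda d:[0,d*np.sin(.3),.1+d*np.cos(.3)]
go(h(.001),-.3)"
```

```text
t 12.65 rig [  1.    8.  129.1] roterr [-0.3   -0.     0.005] F [-0.1  0.3  0.6] w 0.698 g 0.0 j [ 0.14  0.59  0.07  1.66  0.29  1.01 -2.06]
offset [-0.007 -0.006  0.195] twist [ 0.      0.0001 -0.0008]
```

jog_arm(
  plan=[
    {"offset": [-0.007,-0.006,0.1],"twist": [0,0,0],"fingers": 0.4},
    {"offset": [-0.007,-0.006,0.195],"twist": [0,0,-0.0008],"fingers": 0.4},
    {"offset": [-0.007,-0.006,0.195],"twist": [0,0,-0.0008],"fingers": 0.4},
    {"offset": [-0.007,-0.006,0.195],"twist": [0,0,-0.0008],"fingers": -1},
    {"offset": [-0.007,-0.006,0.195],"twist": [0,0,-0.0008],"fingers": -1},
    {"offset": [-0.007,-0.006,0.195],"twist": [0,0,-0.0008],"fingers": -1},
    {"offset": [-0.007,-0.006,0.195],"twist": [0,0,-0.0008],"fingers": -1},
    {"offset": [-0.007,-0.006,0.195],"twist": [0,0,-0.0008],"fingers": -1},
    {"offset": [-0.007,-0.006,0.195],"twist": [0,0,-0.0008],"fingers": -1},
  ],
  newtons=25,
)

```text
clock: 13.78
position: [0.5693, -0.268, 0.1011]
ee_rot: [2.755, -0.723, -0.111]
force: [-3.5, -3.4, 6.3]
width: 0.346
gripper_force: 25.0
```

```bash
python3 -c "
from h import *
st();o=observe();print(o['ft_torque'],o['width']*92)
cv2.imwrite('pics/s6.png',get_image('side')[...,::-1])
print([(d['conf'],np.array(d['at'])*[384,512]) for d in landmark_of('pointer_tip','side')])
"
```

```text
t 13.78 rig [ -0.2   0.6 101.1] roterr [-0.301 -0.001 -0.001] F [-1.3 -4.7  6.3] w 0.346 g 25.0 j [ 0.15  0.62  0.07  1.68  0.3   0.95 -2.07]
[-0.70160007  0.53969784 -0.29284825] 31.85428203191433
[(0.72, array([207.0144, 281.9072]))]
```

jog_arm(
  plan=[
    {"offset": [0,0,0],"twist": [0,0,0],"fingers": -1},
    {"offset": [0,0,0],"twist": [0.0125,0,0],"fingers": -1},
    {"offset": [0,0.001,0],"twist": [0.025,0,0],"fingers": -1},
    {"offset": [0,0.002,0],"twist": [0.0375,0,0],"fingers": -1},
    {"offset": [0,0.003,0],"twist": [0.05,0,0],"fingers": -1},
    {"offset": [0,0.003,0.001],"twist": [0.0625,0,0],"fingers": -1},
    {"offset": [0,0.004,0.001],"twist": [0.075,0,0],"fingers": -1},
    {"offset": [0,0.004,0.001],"twist": [0.0875,0,0],"fingers": -1},
    {"offset": [0,0.004,0.001],"twist": [0.0875,0,0],"fingers": -1},
    {"offset": [0,0.004,0.001],"twist": [0.0875,0,0],"fingers": -1},
  ],
  newtons=40,
)

```text
clock: 15.12
position: [0.569, -0.2685, 0.1011]
ee_rot: [-2.803, 0.737, -0.091]
force: [-6.3, -2.7, 8.1]
width: 0.347
gripper_force: 40.0
```

```bash
python3 -c "
from h import *
st();o=observe();print(o['ft_torque'],o['width']*92)
A=0
for k in range(4):
    A=A+get_image('side').astype(float)
    for t in('pointer_tip','index_top','head_center'): print(t,[(round(d['conf'],2),np.round(np.array(d['at'])*[384,512],1)) for d in landmark_of(t,'side')[:1]])
a=(A/4).astype(np.uint8)[...,::-1];cv2.imwrite('pics/s7.png',a)
b=cv2.imread('pics/side4.png')
cut=lambda i:cv2.resize(i[185:240,255:305],None,fx=8,fy=8,interpolation=3)
cv2.imwrite('pics/c7.png',np.hstack([cut(a),cut(b)]))
tip=lambda q:proj('side',W([-.038,.065*np.sin(q-.3),.1-.065*np.cos(q-.3)]))
for q in(0,.5,.55,.6,.65,.7):print(q,tip(q))
"
```

```text
t 15.12 rig [-3.000e-01  1.000e-01  1.011e+02] roterr [ 0.25  -0.001 -0.   ] F [-4.2 -5.5  8.1] w 0.347 g 40.0 j [ 0.67  0.61 -0.26  1.7  -0.14  0.83 -1.53]
[-0.45982827  1.06367896 -0.10705355] 31.93506514087107
pointer_tip [(0.52, array([217.2, 280. ]))]
index_top [(0.45, array([218. , 283.8]))]
head_center [(0.71, array([229.4, 353. ]))]
pointer_tip [(0.45, array([217. , 277.2]))]
index_top [(0.46, array([221.3, 281.1]))]
head_center [(0.49, array([191.1, 266.2]))]
pointer_tip [(0.61, array([216.7, 278.5]))]
index_top [(0.58, array([216.9, 278.8]))]
head_center [(0.52, array([194.3, 270.7]))]
pointer_tip [(0.51, array([216.6, 279.6]))]
index_top [(0.4, array([213.7, 283.3]))]
head_center [(0.62, array([192.2, 269.5]))]
0 [208.29413975 285.01179784]
0.5 [216.37039187 281.47417764]
0.55 [216.94506187 281.13149315]
0.6 [217.46992922 280.79402078]
0.65 [217.94333519 280.46258125]
0.7 [218.36370057 280.13799797]
```

View pics/c7.png

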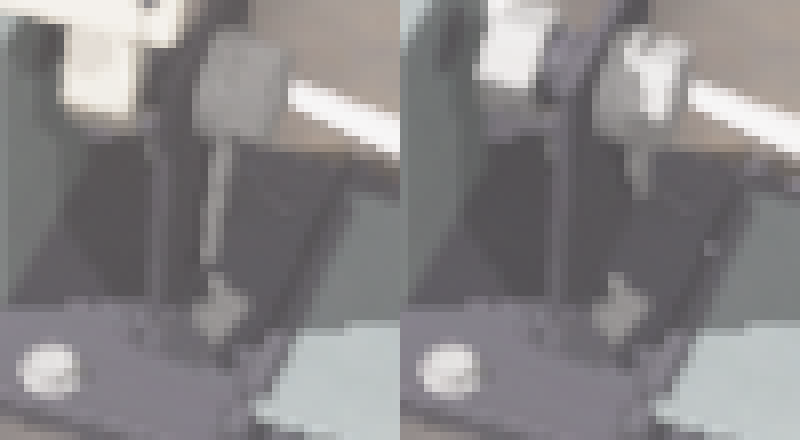

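The head is held with no visible slip. The tip, at about (217.4, 280.6), is just short of the post at y≈18.7 mm. That means bolt ≈ 0.595, so I'll turn 0.045 further.

jog_arm(
  plan=[
    {"offset": [0,0,0],"twist": [0.004,0,0],"fingers": -1},
    {"offset": [0,0,0],"twist": [0.0072,0,0],"fingers": -1},
    {"offset": [0,0,0],"twist": [0.0072,0,0],"fingers": -1},
    {"offset": [0,0,0],"twist": [0.0072,0,0],"fingers": -1},
  ],
)

```text
clock: 16.42
position: [0.5689, -0.2686, 0.1011]
ee_rot: [-2.761, 0.726, -0.106]
force: [-6.5, -3.0, 9.5]
width: 0.347
gripper_force: 40.0
```

Run:
```python
from h import *
from scipy.optimize import least_squares
st();o=observe();print(o['ft_torque'])
A=sum(get_image('side').astype(float) for _ in range(8))/8
cv2.imwrite('pics/s8.png',A.astype(np.uint8)[...,::-1])
print(A[208:226,276:288].mean(-1).astype(int))
# silhouette render: post (box 4x4, z .012-.032) and pointer, fit by supersampling
g=A.mean(-1)
def box(c,hx,hy,z0,z1): return np.array([[c[0]+a*hx,c[1]+b*hy,z] for a in(-1,1) for b in(-1,1) for z in(z0,z1)])
def poly(P):
    q=np.array([proj('side',W(p)) for p in P])[:,::-1]; return cv2.convexHull(((q-[276,208]+.5)*16).astype(np.float32)).round().astype(np.int32)
def render(x,y,dr,dc):
    m=np.zeros((18*16,12*16),np.uint8); h=poly(box((x,y),.002,.002,.012,.032))+np.round([[dc*16,dr*16]]).astype(np.int32)
    cv2.fillPoly(m,[h],1); return m.reshape(18,16,12,16).mean((1,3))
# post: use only rows 217..220 above the foot
best=[]
for x in np.arange(-.046,-.034,.001):
  for y in np.arange(.010,.028,.001):
    r=render(x,y,.3,0)[10:13,3:9]; img=(g[218:221,279:285]-93)/50
    best.append((((r-img)**2).sum(),round(x*1000),round(y*1000)))
print(sorted(best)[:8])
def rp(q,x):
    d=np.array([0,np.sin(q-.3),-np.cos(q-.3)]);e=np.array([0,np.cos(q-.3),np.sin(q-.3)])
    P=[np.array([x+a*.0015,0,.1])+d*l+e*b*.003 for a in(-1,1) for l in(.04,.065) for b in(-1,1)]
    m=np.zeros((18*16,12*16),np.uint8);cv2.fillPoly(m,[poly(P)+np.round([[0,.3*16]]).astype(np.int32)],1);return m.reshape(18,16,12,16).mean((1,3))
print(np.round(rp(.595,-.038)[6:12],1))
```

```text
t 16.43 rig [ -0.3  -0.  101.1] roterr [ 0.294 -0.001 -0.   ] F [-4.2 -5.8  9.5] w 0.347 g 40.0 j [ 0.71  0.62 -0.28  1.7  -0.18  0.83 -1.49]
[-0.46841436  1.17174879 -0.09130742]
[[ 97  91  92  87  94 146 146 112  96  96  95  99]
 [ 97  91  91  87 107 150 149 111  94  95  96  98]
 [ 96  91  91  86 119 148 141 108  93  96  95  96]
 [ 95  91  90  86 130 151 130 100  94  95  96  95]
 [ 93  90  90  86 138 152 119  93  95  96  96  96]
 [ 93  90  90  86 148 159 118  93  96  97  97  97]
 [ 92  90  90  86 150 155 115  96  97  97  97  96]
 [ 92  90  90  89 137 138 108  97  97  97  97  97]
 [ 91  90  88  94 137 131 103  97  96  97  96  97]
 [ 91  90  85  99 150 136 101  97  97  96  97  96]
 [ 91  90  87  97 137 124  98  97  97  96  96  96]
 [ 90  89  89  90  94 128 125 102  97  96  96  96]
 [ 90  89  89  90  90 141 146 115  98  96  96  96]
 [ 90  89  91  87  92 126 146 136 120 107  98  96]
 [ 92  91  92 105 112 132 148 149 144 130 106  95]
 [109 101 102 129 136 143 147 147 150 137 108  96]
 [118 111 113 137 147 151 150 150 143 121 100  95]
 [111 111 114 130 144 149 152 146 122 101  96  96]]
[(np.float64(1.3867684326171874), -40, 16), (np.float64(1.4181901448567704), -39, 16), (np.float64(1.4206118164062496), -39, 15), (np.float64(1.4284794514973955), -40, 17), (np.float64(1.51127587890625), -40, 15), (np.float64(1.5154268798828123), -40, 18), (np.float64(1.5696313883463535), -39, 14), (np.float64(1.5710384521484373), -39, 17)]
[[0.  0.  0.  0.  0.  0.9 0.8 0.  0.  0.  0.  0. ]
 [0.  0.  0.  0.  0.1 1.  0.6 0.  0.  0.  0.  0. ]
 [0.  0.  0.  0.  0.2 1.  0.5 0.  0.  0.  0.  0. ]
 [0.  0.  0.  0.  0.3 1.  0.3 0.  0.  0.  0.  0. ]
 [0.  0.  0.  0.  0.3 0.7 0.  0.  0.  0.  0.  0. ]
 [0.  0.  0.  0.  0.  0.  0.  0.  0.  0.  0.  0. ]]
```

Run:
```python
from h import *
from scipy.optimize import minimize
import itertools
def poly(P,dr,dc):
    q=np.array([proj('side',W(p)) for p in P])[:,::-1]+[dc,dr]; return cv2.convexHull(((q-[276,208]+.5)*32).astype(np.float32)).round().astype(np.int32)
def rend(P,dr,dc):
    m=np.zeros((18*32,12*32),np.uint8);cv2.fillPoly(m,[poly(P,dr,dc)],1);return m.reshape(18,32,12,32).mean((1,3))
def ptr(q):
    d=np.array([0,np.sin(q-.3),-np.cos(q-.3)]);e=np.array([0,np.cos(q-.3),np.sin(q-.3)])
    return [np.array([-.038+a*.0015,0,.1])+d*l+e*b*.003 for a in(-1,1) for l in(.03,.065) for b in(-1,1)]
def post(x,y): return [[x+a*.002,y+b*.002,z] for a in(-1,1) for b in(-1,1) for z in(.012,.032)]
def norm(f): 
    g=cv2.imread(f)[208:226,276:288].astype(float).mean(-1); return np.clip((g-95)/52,0,1.1)
for f,q in(('pics/s7.png',.551),('pics/s8.png',.594)):
    I=norm(f)
    n=9 if q<.57 else 11
    R_=[((( rend(ptr(q),dr,dc)[2:n,3:]-I[2:n,3:])**2).sum(),dr,dc) for dr in np.arange(-1,1.6,.1) for dc in np.arange(-1.5,1,.1)]
    print(f,sorted(R_)[0])
I=norm('pics/side4.png')
for dr,dc in((.3,0),(.3,-.4),(.6,-.4)):
    R_=[(((rend(post(x,y),dr,dc)[9:13,3:8]-I[9:13,3:8])**2).sum(),round(x*1e3,1),round(y*1e3,1)) for x in np.arange(-.047,-.033,.0005) for y in np.arange(.01,.026,.0005)]
    print(dr,dc,sorted(R_)[:3])
```

```text
Traceback (most recent call last):
  File "h.py", line 14, in proj
    c,f=cam(n); q=Rm(c).T@(np.array(P)-c['position']); u=q[:2]/q[2]; u=u*(1+c['k1']*(u@u))
        ~~~^^^
  File "h.py", line 5, in cam
    c=calibration(n); f=192/np.tan(np.radians(c['fov_y'])/2); return c,f
ValueError: time passes only in moves, steps and waits
```

```bash
sed -i 's/^def cam(n):/import functools\n@functools.cache\ndef cam(n):/' h.py
python3 - <<'E'
from h import *
def poly(P,dr,dc):
    q=np.array([proj('side',W(p)) for p in P])[:,::-1]+[dc,dr]; return cv2.convexHull(((q-[276,208]+.5)*32).astype(np.float32)).round().astype(np.int32)
def rend(P,dr,dc):
    m=np.zeros((18*32,12*32),np.uint8);cv2.fillPoly(m,[poly(P,dr,dc)],1);return m.reshape(18,32,12,32).mean((1,3))
def ptr(q):
    d=np.array([0,np.sin(q-.3),-np.cos(q-.3)]);e=np.array([0,np.cos(q-.3),np.sin(q-.3)])
    return [np.array([-.038+a*.0015,0,.1])+d*l+e*b*.003 for a in(-1,1) for l in(.03,.065) for b in(-1,1)]
def post(x,y): return [[x+a*.002,y+b*.002,z] for a in(-1,1) for b in(-1,1) for z in(.012,.032)]
def norm(f): 
    g=cv2.imread(f)[208:226,276:288].astype(float).mean(-1); return np.clip((g-95)/52,0,1.1)
for f,q in(('pics/s7.png',.551),('pics/s8.png',.594)):
    I=norm(f)
    n=9 if q<.57 else 11
    print(f,sorted([((( rend(ptr(q),dr,dc)[2:n,3:]-I[2:n,3:])**2).sum(),dr,dc) for dr in np.arange(-1,1.6,.1) for dc in np.arange(-1.5,1,.1)])[0])
I=norm('pics/side4.png')
for dr,dc in((.3,0),(.3,-.4),(.6,-.4)):
    print(dr,dc,sorted([(((rend(post(x,y),dr,dc)[9:13,3:8]-I[9:13,3:8])**2).sum(),round(x*1e3,1),round(y*1e3,1)) for x in np.arange(-.047,-.033,.0005) for y in np.arange(.01,.026,.0005)])[:3])
E
```

```text
pics/s7.png (np.float64(0.745594395218046), np.float64(0.8999999999999995), np.float64(-0.6999999999999993))
pics/s8.png (np.float64(1.8576077413464906), np.float64(0.7999999999999996), np.float64(-0.7999999999999994))
0.3 0 [(np.float64(0.13617543967282747), np.float64(-40.5), np.float64(18.0)), (np.float64(0.15751109038584324), np.float64(-40.0), np.float64(18.0)), (np.float64(0.165289478189141), np.float64(-40.0), np.float64(18.5))]
0.3 -0.4 [(np.float64(0.15615078401283392), np.float64(-41.0), np.float64(18.0)), (np.float64(0.15741657881576868), np.float64(-41.5), np.float64(17.5)), (np.float64(0.16291228600977903), np.float64(-41.0), np.float64(17.5))]
0.6 -0.4 [(np.float64(0.1299390943327834), np.float64(-41.0), np.float64(16.5)), (np.float64(0.15341518146281646), np.float64(-41.0), np.float64(16.0)), (np.float64(0.1578902615127713), np.float64(-40.5), np.float64(16.5))]
```

Run:
```python
from h import *
r0,c0=200,274;nr,nc=28,18
def rend(P,dr,dc):
    q=np.array([proj('side',W(p)) for p in P])[:,::-1]+[dc,dr]; h=cv2.convexHull(((q-[c0,r0]+.5)*32).astype(np.float32)).round().astype(np.int32)
    m=np.zeros((nr*32,nc*32),np.uint8);cv2.fillPoly(m,[h],1);return m.reshape(nr,32,nc,32).mean((1,3))
def ptr(q,L=.065):
    d=np.array([0,np.sin(q-.3),-np.cos(q-.3)]);e=np.array([0,np.cos(q-.3),np.sin(q-.3)])
    return [np.array([-.038+a*.0015,0,.1])+d*l+e*b*.003 for a in(-1,1) for l in(.02,L) for b in(-1,1)]
for f,q,a,b in(('side4',0.,203,212),('s7',.551,208,219),('s8',.594,208,218)):
    g=cv2.imread(f'pics/{f}.png')[r0:r0+nr,c0:c0+nc].astype(float).mean(-1); I=np.clip((g-95)/52,0,1.1)
    sl=slice(a-r0,b-r0)
    cs=slice(5,14)
    print(f,q,[(round(s,2),round(dr,1),round(dc,1)) for s,dr,dc in sorted([(((rend(ptr(q),dr,dc)[sl,cs]-I[sl,cs])**2).sum(),dr,dc) for dr in np.arange(-1.5,2.1,.1) for dc in np.arange(-1.5,1.5,.1)])[:3]])
    if q==0.: print(g[3:14,5:14].astype(int))
```

```text
side4 0.0 [(np.float64(1.95), np.float64(-1.1), np.float64(-0.6)), (np.float64(1.96), np.float64(-1.2), np.float64(-0.6)), (np.float64(1.97), np.float64(-1.0), np.float64(-0.6))]
[[ 88  85  84  88 112 123 129 123 120]
 [ 88  87  83  80 113 132 131 110  99]
 [ 88  87  85  82 118 137 129 107  95]
 [ 88  88  88  83 112 134 128 107  96]
 [ 87  88  88  83  97 123 125 105  96]
 [ 87  88  87  85  84 115 124 104  96]
 [ 88  87  88  88  87 108 112  99  96]
 [ 88  88  87  87  87  93  93  92  93]
 [ 87  88  87  87  88  92  93  93  93]
 [ 88  88  88  88  90  94  95  94  93]
 [ 88  88  87  89  91  94  95  95  95]]
s7 0.551 [(np.float64(1.13), np.float64(-0.1), np.float64(-0.6)), (np.float64(1.13), np.float64(0.0), np.float64(-0.6)), (np.float64(1.14), np.float64(-0.2), np.float64(-0.6))]
s8 0.594 [(np.float64(2.04), np.float64(1.9), np.float64(-1.0)), (np.float64(2.04), np.float64(2.0), np.float64(-1.0)), (np.float64(2.04), np.float64(1.8), np.float64(-1.0))]
```

jog_arm(
  plan=[
    {"offset": [0,0,0],"twist": [-0.0019,0,0],"fingers": -1},
    {"offset": [0,0,0],"twist": [-0.0019,0,0],"fingers": -1},
    {"offset": [0,0,0],"twist": [-0.0019,0,0],"fingers": -1},
    {"offset": [0,0,0],"twist": [-0.0019,0,0],"fingers": -1},
  ],
)

```text
clock: 17.32
position: [0.5689, -0.2685, 0.1011]
ee_rot: [-2.773, 0.729, -0.102]
force: [-5.3, -3.0, 8.3]
width: 0.348
gripper_force: 40.0
```

Run:
```python
from h import *
st()
H=lambda g:W([-.066+.036*np.cos(g)-.167*np.sin(g),0,.015+.036*np.sin(g)+.167*np.cos(g)])
for g in(1.2,1.3,1.4,1.5,1.55): print(g,proj('side',H(g)).round(1),proj('top',H(g)).round(1))
for n in('side','top'): print(n,[(round(d['conf'],2),np.round(np.array(d['at'])*[384,512],1)) for d in landmark_of('guard_handle',n)[:1]])
print(inrig(tri(ray('side',227.5,355.5),ray('top',308.3,223.8))))
a=get_image('side')[140:270,230:400,::-1];b=cv2.imread('pics/top4.png')[200:330,180:310]
cv2.imwrite('pics/c9.png',cv2.resize(np.hstack([a,b]),None,fx=2.6,fy=2.6,interpolation=3))
```

```text
t 17.32 rig [ -0.3   0.  101.1] roterr [ 0.282 -0.001 -0.   ] F [-3.1 -5.2  8.3] w 0.348 g 40.0 j [ 0.7   0.62 -0.28  1.7  -0.17  0.83 -1.5 ]
1.2 [208.  351.8] [301.1 231.4]
1.3 [213.3 354.3] [304.1 229.9]
1.4 [218.6 356.1] [306.5 228.8]
1.5 [223.8 357.2] [308.1 228.1]
1.55 [226.4 357.5] [308.7 227.9]
side [(0.66, array([227.5, 356.4]))]
top [(0.97, array([307.4, 223. ]))]
[-0.23172393  0.00920932  0.05829246]
```

View pics/c9.png

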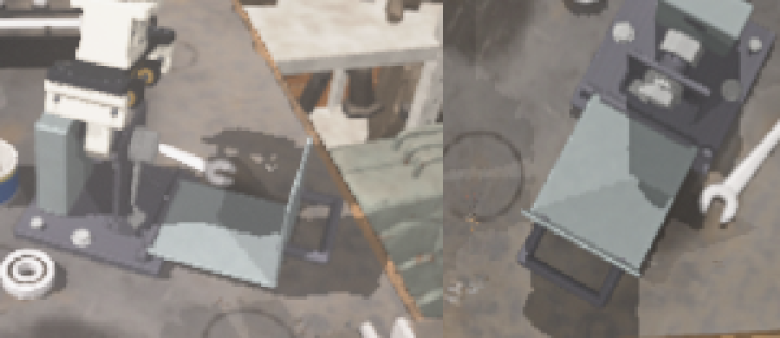

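Guard is fully open, and the head is held at bolt ≈ 0.58. The yaw cue from the handle puts the post about 0.7 mm less along y, so I'll trim slightly and hand in.

jog_arm(
  plan=[
    {"offset": [0,0,0],"twist": [-0.0013,0,0],"fingers": -1},
    {"offset": [0,0,0],"twist": [-0.0013,0,0],"fingers": -1},
    {"offset": [0,0,0],"twist": [-0.0013,0,0],"fingers": -1},
    {"offset": [0,0,0],"twist": [-0.0013,0,0],"fingers": -1},
  ],
)

```text
clock: 17.98
position: [0.569, -0.2685, 0.1011]
ee_rot: [-2.78, 0.731, -0.099]
force: [-6.5, -2.6, 8.2]
width: 0.345
gripper_force: 40.0
```

```bash
python3 -c "
from h import *
st();print(sign_off())"
```

```text
t 17.98 rig [ -0.3   0.  101.1] roterr [ 0.274 -0.001 -0.   ] F [-4.3 -5.4  8.2] w 0.345 g 40.0 j [ 0.69  0.62 -0.27  1.7  -0.16  0.83 -1.51]
the job is handed in; nothing more can be done
None
```

The job is handed in at 18 s: the guard lies open and the hex head is held at 40 N, turned to about 0.57 rad; by my image measurements the pointer tip is over the index post to within about 2 mm, and the verdict was not shown.

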